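Sweep toroid coils through the gate of a loading rail

TASK

With the fingertips, gently push the three copper toroid coils that lie loose in front of the aluminium loading rail across the bench, one at a time, through the gate between the two orange posts of the rail and into its slot, until all three lie flat and wholly inside it, past the posts. Keep the next coil well back from the gate until the one before is wholly through, and only push: do not pick up any coil. Leave the white cap, the heat sink and the blue circuit board where they are, and finish with the hand clear of everything.

Things in the scene. Friction and masses are not known exactly. Their poses are not given: they have to be found in the camera images.
- rail: Aluminium rail, screwed to the bench, no floor. Origin on the bench midway between two orange gate posts (10 mm dia., 18 high); x points through the gate into the slot. Gate and slot 60 mm wide; slot x = 0 to 147 mm, far end closed, holds the 3 coils in a row (a coil pushed in pushes those ahead). Walls 16 mm high, 10 thick; splayed wings go back from the posts to x = -50, mouth 130 mm wide.
- coil_a: copper-coloured toroid coil (ring inductor) lying flat, loose, about 50 g, 42 mm outer diameter, 18 mm high, solid enough to be pushed at any point of its round rim; origin at the centre of its underside, z up
- coil_b: copper-coloured toroid coil (ring inductor) lying flat, loose, about 50 g, 42 mm outer diameter, 18 mm high, solid enough to be pushed at any point of its round rim; origin at the centre of its underside, z up
- coil_c: copper-coloured toroid coil (ring inductor) lying flat, loose, about 50 g, 42 mm outer diameter, 18 mm high, solid enough to be pushed at any point of its round rim; origin at the centre of its underside, z up
- cap: white plastic screw cap, 40 mm diameter, 14 mm high, loose bystander; origin at the centre of its underside
- sink: silver finned heat sink, 24 x 45 x 32 mm high, loose bystander; origin at the centre of its underside
- board: blue circuit board with components, 52 x 70 x 16 mm high, loose bystander; origin at the centre of its underside
There are look-alikes about, which are no part of the job. Leave any pink look-alike of the coil_c alone. Leave any purple look-alike of the coil_b alone.

How it is judged:
By the outcome, as a careful person would: the job done as asked, in the order asked, and still so for the second after the job is handed in, with the robot touching nothing.
It also fails if it takes over 72 s, if anything falls off the work surface, if the arm or the gripper's body presses on something with over 40 N, if the wrist force passes 120 N, or if a joint passes its speed limit or range.

ROBOT

A 7-joint arm with a two-finger parallel gripper is mounted at the origin on a cart in front of the work surface, level with it; the furniture and walls round the work are solid. World frame = base frame: x ahead of the robot, y to its left, z up, the work surface at z = 0. Lengths are in m, angles in rad, forces in N, time in s.
With the tool pointing down it reaches from about 0.4 to 0.85 m from the base axis. Payload 10.4 kg.
Tool frame: the origin (TCP) lies between the finger pads; the fingertips stand 25 mm ahead of it and the grasp point (between the pads) lies 6 mm ahead of it; z points along the fingers, y is the line along which they close (so a half turn about z gives the same grasp; the last joint's range is limited). The gripper opens to 87 mm and grips with 3 to 60 N. Pads are 19 mm wide; open, the fingers measure 117 mm over their backs; the gripper's body (75 mm by 190 mm) begins 51 mm behind the grasp point.
Start: joints at [1.119, 0.332, -0.065, 1.46, 0.022, 1.35, -0.088], TCP at [0.26, -0.568, 0.248] pointing down, gripper open.
Joint ranges: [-2.6, 2.6], [-0.5, 2.12], [-1.47, 1.34], [0.16, 2.42], [-1.27, 4.41], [0.06, 2.06], [-2.6, 2.6]. Speed limits (rad/s): [2.22, 2.22, 2.79, 2.79, 3.14, 3.14, 3.14].

INTERFACE

Orientations are given as a rotation vector (axis times angle).
In Python, from station import robot gives the robot as it stands. The module is installed in compiled form; this text tells all that it offers.
- The arm moves only by the shell command python3 -m handwheel 'ROWS' [OPENING] [FORCE]. ROWS is JSON, a list of rows, each an object with "xyz": the shift along the tool's x, y, z in m, a list of three; "dr": the turn, a rotation vector about the tool's x, y, z in rad, a list of three. In form: [{"xyz": [x, y, z], "dr": [rx, ry, rz]}, ...]. A call has 1 to 20 rows; each row shifts and turns the commanded pose from where the row before left it, along the tool's axes as they then stand; what a row does not reach is not made up. A row lasts 1/10 s, in which the tool goes at most 50 mm and 8.59 degrees, less where a joint would pass 70% of its speed; a pose out of reach is approached as far as the arm can. A call is refused whole if a number of a shift passes 0.05 or a number of a turn 0.15, either way. A call with a gripper value outside its range is refused whole. OPENING is the opening, from 0 (shut) to 1 (fully open), set as the call begins (- or left out, the last holds). The fingers move at their own pace and stop on an object; FORCE is the grip in N (left out, the last holds). Time passes only in rows, so rows that do not move let the fingers close. It gives the time, the measured TCP pose, the force, the opening and the grip force at its end, in the units of the state.
- robot.read_state(): the state, without advancing time (a new reading comes with each control period).
- robot.snapshot(name): name is "scene" or "top"; returns a dict with "frame" (420x560x3 uint8, red, green, blue), "range_z" (420x560 float32, m along the optical axis (not along the pixel's ray), 0 where there is no reading), "vfov" (degrees; the focal length in pixels is half the picture's height over the tangent of half this angle, whatever the lens; pixels are square), "cx", "cy" (the principal point, pixels), "R" (3x3) and "t" (3): a world point X has camera coordinates R X + t. Camera axes: x right, y down, z forward; pixel columns grow to the right and rows downward; lengths in m; the calibration is good to about 2 mm. A picture is of the moment at which its call begins.
- robot.sign_off(): hands the job in; it is judged then, once.
Trained networks look in a picture, given as the dict that the camera call returned (one of the last four; its "shot" number tells which), for a name from the list of things; names that differ only in an ending like _2 or _b are one class to them, and where a whole thing is asked for, a point or a joint stands for the part that bears it (a point fixed in the world has none). Each returns a list of dicts, best first, with "score" (0 to 1); they miss things now and then, are a little off and sometimes report something else, mostly with a low value. They report only what shows in the picture. A call takes as long as a camera call. They do not tell look-alikes from the thing itself.
- robot.cut_out(name, picture): "mask" (420x560 bool, what is visible of it) and "bbox" ([left, top, width, height] as shares, 0 to 1, of the picture: columns of its width, rows of its height, round what is visible of it).
- robot.landmark_of(name, picture): "at" ([column, row] as shares, 0 to 1, of the picture: columns of its width, rows of its height: a listed point, or the origin of a listed thing).
The state is a dict: "time": time; "q": joint angles; "joint_vel": joint speeds; "joint_torque": joint torques, N m; "ee_pos": TCP position; "tcp_rot": TCP orientation; "force": force on the tool from outside, world axes, zero at the start; "torque": the same for the moment, N m; "width": finger opening in m; "finger_force": force on a finger pad.
Only numpy, scipy, OpenCV 4.12 (cv2) and the standard library are available. Lean on these libraries where they do the work, as an engineer would, in place of code of your own. Each camera call takes 0.05 s, during which the arm holds its last target. There are 200 camera calls.

## Working session

There is one attempt and no reset: what is moved stays moved. The work goes in short steps, Python scripts to look and compute and a shell command to move; the robot and the scene stay as the last step left them, time stands still between calls to the robot, and variables do not carry over. Pictures are saved under pics/ and viewed, at most 10 in all, crops included, and the job is handed in when it is done.

```bash
mkdir -p pics; cat > h.py <<'E'
import numpy as np, cv2
from station import robot
def ray(p,u,v,z):
    f=p["frame"].shape[0]/2/np.tan(np.radians(p["vfov"])/2)
    d=np.array([(u-p["cx"])/f,(v-p["cy"])/f,1.0]); R=np.array(p["R"]);t=np.array(p["t"])
    c=-R.T@t; w=R.T@d
    return c+w*(z-c[2])/w[2]
def proj(p,X):
    f=p["frame"].shape[0]/2/np.tan(np.radians(p["vfov"])/2)
    c=np.array(p["R"])@np.array(X)+np.array(p["t"]); return c[0]/c[2]*f+p["cx"],c[1]/c[2]*f+p["cy"]
def cloud(p):
    f=p["frame"].shape[0]/2/np.tan(np.radians(p["vfov"])/2)
    z=p["range_z"]; v,u=np.mgrid[:z.shape[0],:z.shape[1]]
    P=np.stack([(u-p["cx"])/f*z,(v-p["cy"])/f*z,z],-1)
    return (P-np.array(p["t"]))@np.array(p["R"])
def save(p,n): cv2.imwrite("pics/"+n,p["frame"][:,:,::-1])
E
python3 - <<'E'
from h import *
for n in("scene","top"):
    p=robot.snapshot(n); save(p,n+"0.png"); C=cloud(p)
    print(n,p["vfov"],(-np.array(p["R"]).T@p["t"]).round(3))
    for k in("coil_a","cap","sink","board","rail"):
        for d in robot.cut_out(k,p):
            m=d["mask"]&(p["range_z"]>0); Q=C[m]
            if len(Q)<5: continue
            h=np.percentile(Q[:,2],90); T=Q[Q[:,2]>h-.006]
            vu=np.argwhere(m).mean(0)
            print(k,round(d["score"],2),"px",vu[::-1].round(),"mid",((T.min(0)+T.max(0))/2).round(3),"size",np.ptp(T,axis=0).round(3),"h",h.round(3),"rgb",p["frame"][m].mean(0).round())
    for d in robot.landmark_of("rail",p): print("lm",d["score"],ray(p,d["at"][0]*560,d["at"][1]*420,0).round(3))
s=robot.read_state();print(s["time"],s["ee_pos"],s["tcp_rot"],s["width"])
E
```

```text
scene 43.86131918359551 [-0.061  0.649  0.895]
coil_a 0.81 px [325. 237.] mid [0.454 0.144 0.016] size [0.037 0.036 0.009] h 0.017 rgb [194. 123.  67.]
coil_a 0.61 px [268. 195.] mid [0.634 0.166 0.016] size [0.037 0.038 0.008] h 0.017 rgb [190. 121.  67.]
coil_a 0.56 px [294. 268.] mid [0.433 0.249 0.016] size [0.038 0.038 0.009] h 0.018 rgb [118.  56. 161.]
coil_a 0.5 px [273. 226.] mid [0.548 0.215 0.016] size [0.039 0.038 0.009] h 0.017 rgb [192. 122.  68.]
cap 0.71 px [381. 241.] mid [0.375 0.052 0.011] size [0.038 0.041 0.009] h 0.013 rgb [194. 195. 197.]
sink 0.71 px [285. 148.] mid [0.736 0.038 0.029] size [0.029 0.043 0.009] h 0.031 rgb [129. 129. 132.]
board 0.61 px [222. 272.] mid [0.519 0.369 0.008] size [0.059 0.071 0.012] h 0.008 rgb [ 54.  69. 107.]
lm 0.82 [ 0.561 -0.074 -0.   ]
top 54.19349901525364 [0.493 0.143 0.891]
coil_a 0.78 px [271. 142.] mid [0.727 0.178 0.017] size [0.038 0.037 0.008] h 0.018 rgb [228. 157. 192.]
coil_a 0.66 px [256. 223.] mid [0.55  0.21  0.017] size [0.039 0.039 0.008] h 0.018 rgb [210. 154. 100.]
coil_a 0.57 px [290. 267.] mid [0.458 0.139 0.017] size [0.04  0.04  0.009] h 0.018 rgb [215. 158. 100.]
coil_a 0.55 px [240. 278.] mid [0.434 0.245 0.017] size [0.038 0.04  0.009] h 0.018 rgb [137.  73. 179.]
coil_a 0.54 px [278. 184.] mid [0.636 0.163 0.017] size [0.036 0.037 0.007] h 0.019 rgb [223. 163. 101.]
cap 0.87 px [333. 305.] mid [0.377 0.049 0.013] size [0.038 0.038 0.008] h 0.014 rgb [219. 221. 222.]
sink 0.52 px [336. 138.] mid [0.732 0.037 0.03 ] size [0.02  0.041 0.008] h 0.031 rgb [145. 147. 149.]
board 0.88 px [184. 237.] mid [0.523 0.365 0.01 ] size [0.062 0.071 0.013] h 0.009 rgb [ 56.  76. 116.]
rail 0.84 px [424. 213.] mid [ 0.556 -0.129  0.016] size [0.143 0.22  0.01 ] h 0.017 rgb [186. 191. 193.]
lm 0.61 [ 0.567 -0.075  0.   ]
0.7 [ 0.25989641 -0.56845344  0.2475782 ] [3.06953198e+00 6.68305276e-01 1.05236514e-04] 0.08723760806747456
```

View pics/top0.png

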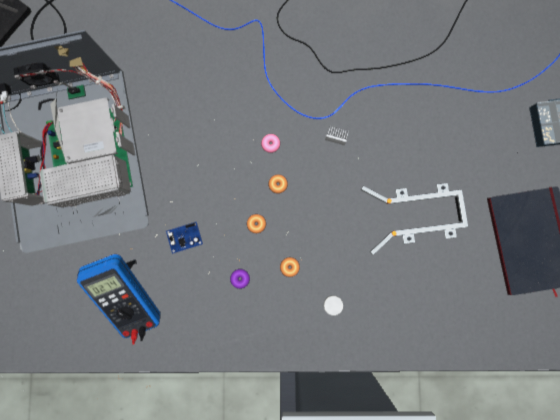

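```bash
python3 - <<'E'
from h import *
from scipy.spatial.transform import Rotation as Ro
p=robot.snapshot("top"); C=cloud(p)
hsv=cv2.cvtColor(p["frame"],cv2.COLOR_RGB2HSV)
m=((hsv[...,0]<18)&(hsv[...,0]>3)&(hsv[...,1]>170)&(hsv[...,2]>120)).astype(np.uint8)
n,l,s,c=cv2.connectedComponentsWithStats(m)
for i in range(1,n):
    if s[i,4]>15: print(s[i],c[i],ray(p,*c[i],.018).round(3))
d=robot.cut_out("rail",p)[0]["mask"]
Q=C[d&(C[...,2]>.011)&(C[...,2]<.02)]
r=cv2.minAreaRect(Q[:,:2].astype(np.float32)*1000);print(r)
print(Ro.from_rotvec(robot.read_state()["tcp_rot"]).as_matrix().round(3))
E
```

```text
((569.0045776367188, -131.21438598632812), (140.09783935546875, 210.9676971435547), 7.328740119934082)
[[ 0.909  0.416  0.   ]
 [ 0.416 -0.909 -0.   ]
 [ 0.     0.    -1.   ]]
```

The top picture shows the copper coils at (278,184), (256,223) and (290,267). The pink and purple look-alikes are at (271,142) and (240,278). The gate posts are near (390,201) and (394,233), and the slot runs right to about (463,208).

```bash
cat >> h.py <<'E'
E
python3 - <<'E'
from h import *
p=robot.snapshot("top"); C=cloud(p)
hsv=cv2.cvtColor(p["frame"],cv2.COLOR_RGB2HSV).astype(int)
m=((hsv[...,0]<25)&(hsv[...,0]>5)&(hsv[...,1]>90)&(hsv[...,2]>120)).astype(np.uint8)
n,l,s,c=cv2.connectedComponentsWithStats(m)
for i in range(1,n):
    if s[i,4]>8: print(s[i],c[i],ray(p,*c[i],.018).round(4))
d=robot.cut_out("rail",p)[0]["mask"]
M=d&(C[...,2]>.011)&(C[...,2]<.022)
u=np.arange(560)[None,:]
# wall lines
for lo,hi in((180,206),(222,245)):
    v=np.arange(420)[:,None]; k=M&(u>396)&(u<458)&(v>lo)&(v<hi)
    # inner edge per column
    pts=[]
    for cc in range(410,456):
        r=np.where(k[:,cc])[0]
        if len(r): pts.append(ray(p,cc,(r.max()+.5) if lo==180 else (r.min()-.5),.016)[:2])
    pts=np.array(pts); a=np.polyfit(pts[:,1],pts[:,0],1); print("wall x=",a, len(pts))
s=cv2.resize(p["frame"][170:260,340:490],None,fx=5,fy=5,interpolation=cv2.INTER_NEAREST)
cv2.imwrite("pics/rail.png",s[:,:,::-1])
E
```

```text
[59 48  8  5 18] [62.55555556 50.11111111] [0.9438 0.6433 0.018 ]
[71 62  5  3  9] [72.88888889 62.66666667] [0.9139 0.6186 0.018 ]
[81 67  7  7 14] [84.42857143 69.42857143] [0.8977 0.5919 0.018 ]
[108  84   5   4  10] [110.1  85.4] [0.8597 0.533  0.018 ]
[269 175  19  18 276] [277.63768116 183.5       ] [0.6348 0.1626 0.018 ]
[387 198   4   6  19] [388.57894737 200.57894737] [ 0.5951 -0.0739  0.018 ]
[247 214  19  19 286] [255.93006993 223.18531469] [0.5498 0.2096 0.018 ]
[392 231   4   5  18] [393.5 233. ] [ 0.5259 -0.0817  0.018 ]
[280 257  20  20 298] [289.36241611 266.63422819] [0.4574 0.1395 0.018 ]
wall x= [-0.11884708  0.58186488] 46
wall x= [-0.11001839  0.52218914] 46
```

View pics/rail.png

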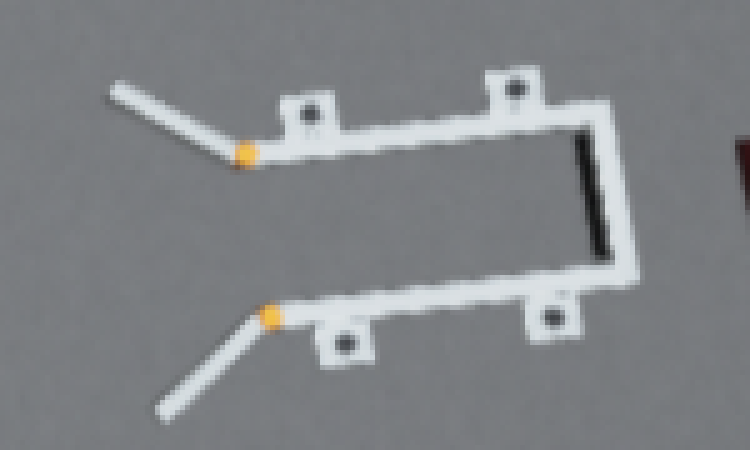

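The rail origin comes out at about (0.5605, -0.078), with the slot direction (0.114, -0.9935). The posts are 69.7 mm apart, against 70 mm expected. I'll hold the fingers about 17 mm apart so they make a two-point pusher, and start by going behind coil A.

```bash
cat >> h.py <<'E'
from scipy.spatial.transform import Rotation as Ro
O=np.array([.5605,-.078]); D=np.array([.1137,-.9935]); E=np.array([.9935,.1137])
def sn(x): return np.array([(x[:2]-O)@D,(x[:2]-O)@E])
def to(s,n,z,phi,frm=None):
    """print shift in tool axes and tool-z turn to reach rail (s,n), TCP z, push heading phi deg from slot axis toward +n"""
    st=robot.read_state(); R=Ro.from_rotvec(st["tcp_rot"]).as_matrix(); x=np.array(st["ee_pos"])
    psi=np.arctan2(R[1,0],R[0,0]); a=np.radians(phi-83.47+180); dpsi=(a-psi+np.pi)%(2*np.pi)-np.pi
    T=np.array([*(O+s*D+n*E),z]); Rn=np.array([[np.cos(a),np.sin(a),0],[np.sin(a),-np.cos(a),0],[0,0,-1]])
    print("t",round(st["time"],1),"sn",sn(x).round(4),"z",x[2].round(4),"F",np.round(st["force"],1),"| shift now-axes",(R.T@(T-x)).round(4),"after-turn axes",(Rn.T@(T-x)).round(4),"turn z",round(-dpsi,3),"w",round(st["width"],4), "tilt",R[2].round(3))
def coils():
    p=robot.snapshot("top"); hsv=cv2.cvtColor(p["frame"],cv2.COLOR_RGB2HSV).astype(int)
    m=((hsv[...,0]<25)&(hsv[...,0]>5)&(hsv[...,1]>90)&(hsv[...,2]>120)).astype(np.uint8)
    n,l,s,c=cv2.connectedComponentsWithStats(m)
    for i in range(1,n):
        if s[i,4]>60: print("coil",s[i,4],s[i,2:4],sn(ray(p,s[i,0]+s[i,2]/2-.5,s[i,1]+s[i,3]/2-.5,.016)).round(4))
    return p
E
python3 -m handwheel '[{"xyz":[0.035,-0.019,0],"dr":[0,0,0]},{"xyz":[0.035,-0.019,0],"dr":[0,0,0]},{"xyz":[0.035,-0.019,0],"dr":[0,0,0]},{"xyz":[0.035,-0.019,0],"dr":[0,0,0]},{"xyz":[0.035,-0.019,0],"dr":[0,0,0]},{"xyz":[0.035,-0.019,0],"dr":[0,0,0]},{"xyz":[0.035,-0.019,0],"dr":[0,0,0]},{"xyz":[0.035,-0.019,0],"dr":[0,0,0]},{"xyz":[0.035,-0.019,0],"dr":[0,0,0]},{"xyz":[0.035,-0.019,0],"dr":[0,0,0]}]' 0.2 10
python3 -m handwheel '[{"xyz":[0.0095,-0.035,0.01],"dr":[0,0,0]},{"xyz":[0.0095,-0.035,0.01],"dr":[0,0,0]},{"xyz":[0.0095,-0.035,0.01],"dr":[0,0,0]},{"xyz":[0.0095,-0.035,0.01],"dr":[0,0,0]},{"xyz":[0.0095,-0.035,0.01],"dr":[0,0,0]},{"xyz":[0.0095,-0.035,0.01],"dr":[0,0,0]},{"xyz":[0.0095,-0.035,0.01],"dr":[0,0,0]},{"xyz":[0.0095,-0.035,0.01],"dr":[0,0,0]},{"xyz":[0.0095,-0.035,0.01],"dr":[0,0,0]},{"xyz":[0.0095,-0.035,0.01],"dr":[0,0,0]},{"xyz":[0.0095,-0.035,0.01],"dr":[0,0,0]},{"xyz":[0.0095,-0.035,0.01],"dr":[0,0,0]}]'
python3 -m handwheel '[{"xyz":[0,0,0],"dr":[0,0,-0.147]},{"xyz":[0,0,0],"dr":[0,0,-0.147]},{"xyz":[0,0,0],"dr":[0,0,-0.147]},{"xyz":[0,0,0],"dr":[0,0,-0.147]},{"xyz":[0,0,0],"dr":[0,0,-0.147]},{"xyz":[0,0,0],"dr":[0,0,-0.147]},{"xyz":[0,0,0],"dr":[0,0,-0.147]},{"xyz":[0,0,0],"dr":[0,0,-0.147]},{"xyz":[0,0,0],"dr":[0,0,-0.147]},{"xyz":[0,0,0],"dr":[0,0,-0.147]},{"xyz":[0,0,0],"dr":[0,0,-0.147]},{"xyz":[0,0,0],"dr":[0,0,-0.147]}]'
python3 -c "
from h import *
coils(); to(-.267,-.100,.03,29.5); print(robot.read_state()['q'])"
```

```text
time: 1.9
ee_pos: [0.5, -0.2488, 0.2478]
tcp_rot: [3.069, 0.668, 0.001]
force: [-0.0, -0.3, 0.8]
width: 0.0194
finger_force: 0.0
time: 3.1
ee_pos: [0.428, 0.1806, 0.1275]
tcp_rot: [3.069, 0.668, 0.002]
force: [1.1, 0.3, 0.3]
width: 0.0172
finger_force: 0.0
time: 4.3
ee_pos: [0.4284, 0.1792, 0.1277]
tcp_rot: [1.427, 2.798, 0.0]
force: [-0.1, -0.8, 0.3]
width: 0.0173
finger_force: 0.0
coil 276 [19 18] [-0.2298  0.1014]
coil 285 [19 19] [-0.2869  0.0226]
coil 275 [20 20] [-0.2274 -0.0775]
t 4.3 sn [-0.2705 -0.102 ] z 0.1276 F [ 0.4  0.1 -0.3] | shift now-axes [-0.0041 -0.      0.0976] after-turn axes [-0.0041  0.      0.0976] turn z 0.009 w 0.0177 tilt [-0.  0. -1.]
[ 0.35137666  0.18331757 -0.89893334  1.97689622  0.16515626  1.05550792
  0.01611995]
```

```bash
python3 -m handwheel '[{"xyz":[0,0,0.02],"dr":[0,0,0.009]},{"xyz":[0,0,0.02],"dr":[0,0,0]},{"xyz":[0,0,0.02],"dr":[0,0,0]},{"xyz":[0,0,0.02],"dr":[0,0,0]},{"xyz":[0,0,0.01],"dr":[0,0,0]},{"xyz":[0,0,0.0075],"dr":[0,0,0]},{"xyz":[-0.008,0,0],"dr":[0,0,0]},{"xyz":[-0.008,0,0],"dr":[0,0,0]},{"xyz":[-0.008,0,0],"dr":[0,0,0]},{"xyz":[-0.008,0,0],"dr":[0,0,0]},{"xyz":[-0.008,0,0],"dr":[0,0,0]},{"xyz":[-0.008,0,0],"dr":[0,0,0]},{"xyz":[-0.008,0,0],"dr":[0,0,0]},{"xyz":[-0.008,0,0],"dr":[0,0,0]},{"xyz":[-0.008,0,0],"dr":[0,0,0]}]'
python3 -c "
from h import *
save(coils(),'a1.png'); to(-.125,-.0145,.03,29.5)"
```

```text
time: 5.85
ee_pos: [0.47, 0.1198, 0.03]
tcp_rot: [-1.448, -2.788, 0.0]
force: [-0.9, 0.3, 0.0]
width: 0.0174
finger_force: 0.3
coil 276 [19 18] [-0.2298  0.1014]
coil 262 [19 19] [-0.2869  0.0226]
t 5.9 sn [-0.2055 -0.0668] z 0.03 F [ 1.5 -2.1  0.2] | shift now-axes [-0.0957  0.0075  0.    ] after-turn axes [-0.0958  0.0059 -0.    ] turn z -0.017 w 0.0176 tilt [-0.001 -0.    -1.   ]
```

View pics/a1.png

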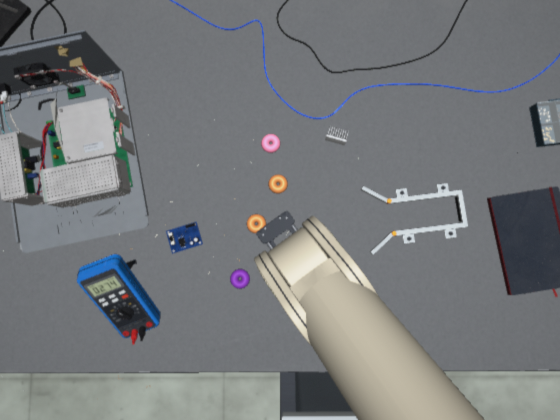

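The arm now hides coil A from the top camera. Coils B (256,223) and C (278,184) haven't moved. I'll continue the push and check with the scene camera.

```bash
python3 -m handwheel '[{"xyz":[-0.008,0.0005,0],"dr":[0,0,-0.015]},{"xyz":[-0.008,0.0005,0],"dr":[0,0,0]},{"xyz":[-0.008,0.0005,0],"dr":[0,0,0]},{"xyz":[-0.008,0.0005,0],"dr":[0,0,0]},{"xyz":[-0.008,0.0005,0],"dr":[0,0,0]},{"xyz":[-0.008,0.0005,0],"dr":[0,0,0]},{"xyz":[-0.008,0.0005,0],"dr":[0,0,0]},{"xyz":[-0.008,0.0005,0],"dr":[0,0,0]},{"xyz":[-0.008,0.0005,0],"dr":[0,0,0]},{"xyz":[-0.008,0.0005,0],"dr":[0,0,0]},{"xyz":[-0.008,0.0005,0],"dr":[0,0,0]},{"xyz":[-0.004,0,0],"dr":[0,0,0]}]'
cat >> h.py <<'E'
def scene():
    p=robot.snapshot("scene"); hsv=cv2.cvtColor(p["frame"],cv2.COLOR_RGB2HSV).astype(int)
    m=((hsv[...,0]<25)&(hsv[...,0]>5)&(hsv[...,1]>90)&(hsv[...,2]>100)).astype(np.uint8)
    C=cloud(p); n,l,s,c=cv2.connectedComponentsWithStats(m)
    for i in range(1,n):
        Q=C[(l==i)&(p["range_z"]>0)&(C[...,2]>.008)&(C[...,2]<.024)]
        if len(Q)>30:
            q=np.array([sn(x) for x in Q]); 
            print("scene coil",len(Q),((q.min(0)+q.max(0))/2).round(4),np.ptp(q,axis=0).round(3))
    return p
E
python3 -c "
from h import *
save(scene(),'s1.png'); coils(); to(-.125,-.0145,.03,29.5)"
```

```text
time: 7.1
ee_pos: [0.5287, 0.0483, 0.03]
tcp_rot: [1.428, 2.798, -0.0]
force: [-0.3, -0.1, -0.3]
width: 0.0173
finger_force: 0.1
scene coil 83 [ 0.4661 -0.25  ] [0.041 0.041]
scene coil 69 [-0.1126 -0.0051] [0.028 0.028]
scene coil 185 [-0.2342  0.1013] [0.038 0.044]
scene coil 213 [-0.2911  0.0215] [0.04 0.04]
coil 276 [19 18] [-0.2298  0.1014]
coil 286 [19 19] [-0.2869  0.0226]
t 7.2 sn [-0.1293 -0.0175] z 0.03 F [-0.8  0.6 -0.7] | shift now-axes [-0.0052  0.0005  0.    ] after-turn axes [-0.0052  0.0005  0.    ] turn z -0.002 w 0.0174 tilt [-0.  0. -1.]
```

View pics/s1.png

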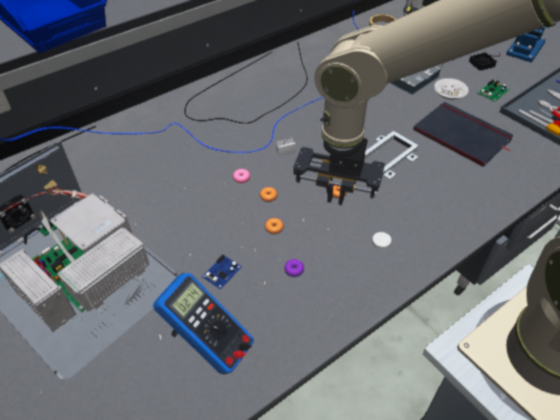

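The scene picture shows coil A between the fingertips at (337,190), about 0.10 m before the gate. B (274,226) and C (268,194) haven't moved. Next I back off, square up to the slot axis and push straight.

```bash
python3 -m handwheel '[{"xyz":[0.01,0,0],"dr":[0,0,0]},{"xyz":[0.01,0,0],"dr":[0,0,0]},{"xyz":[0.005,0,0],"dr":[0,0,0]},{"xyz":[0,0,0],"dr":[0,0,0.129]},{"xyz":[0,0,0],"dr":[0,0,0.129]},{"xyz":[0,0,0],"dr":[0,0,0.129]},{"xyz":[0,0,0],"dr":[0,0,0.128]},{"xyz":[0,0,0],"dr":[0,0,0]}]'
python3 -c "
from h import *
scene(); to(-.15,-.003,.03,0)"
```

```text
time: 8.0
ee_pos: [0.5131, 0.07, 0.0302]
tcp_rot: [2.093, 2.342, -0.0]
force: [0.2, -0.7, 0.8]
width: 0.0174
finger_force: 0.0
scene coil 45 [0.5727 0.4207] [0.082 0.075]
scene coil 91 [ 0.4671 -0.2497] [0.041 0.043]
scene coil 181 [-0.2343  0.1016] [0.039 0.041]
scene coil 207 [-0.2911  0.0203] [0.04  0.038]
t 8.1 sn [-0.1523 -0.0303] z 0.0301 F [-0.5  0.1 -0. ] | shift now-axes [-0.0024  0.0273  0.0001] after-turn axes [-0.0023  0.0273  0.0001] turn z 0.003 w 0.0172 tilt [-0.  0. -1.]
```

```bash
python3 -m handwheel '[{"xyz":[0,0.009,0],"dr":[0,0,0]},{"xyz":[0,0.009,0],"dr":[0,0,0]},{"xyz":[0,0.01,0],"dr":[0,0,0]},{"xyz":[-0.008,0,0],"dr":[0,0,0]},{"xyz":[-0.008,0,0],"dr":[0,0,0]},{"xyz":[-0.008,0,0],"dr":[0,0,0]},{"xyz":[-0.008,0,0],"dr":[0,0,0]},{"xyz":[-0.008,0,0],"dr":[0,0,0]},{"xyz":[-0.008,0,0],"dr":[0,0,0]},{"xyz":[-0.008,0,0],"dr":[0,0,0]},{"xyz":[-0.008,0,0],"dr":[0,0,0]},{"xyz":[-0.008,0,0],"dr":[0,0,0]},{"xyz":[-0.008,0,0],"dr":[0,0,0]}]'
python3 -c "
from h import *
scene();coils(); to(.008,0,.03,0)"
```

```text
time: 9.35
ee_pos: [0.5503, -0.0076, 0.0301]
tcp_rot: [2.092, 2.343, -0.0]
force: [0.3, 0.3, 0.5]
width: 0.0173
finger_force: 0.1
scene coil 59 [0.5775 0.1405] [0.042 0.028]
scene coil 87 [ 0.4683 -0.2507] [0.043 0.041]
scene coil 177 [-0.2345  0.1006] [0.04  0.041]
scene coil 211 [-0.2899  0.0206] [0.04  0.038]
coil 276 [19 18] [-0.2298  0.1014]
coil 286 [19 19] [-0.2869  0.0226]
t 9.4 sn [-0.0701 -0.0021] z 0.03 F [ 0.5 -0.  -0. ] | shift now-axes [-0.0781  0.0023  0.    ] after-turn axes [-0.0781  0.0021 -0.    ] turn z -0.003 w 0.0178 tilt [-0.001  0.    -1.   ]
```

```bash
python3 -m handwheel '[{"xyz":[-0.008,0.0005,0],"dr":[0,0,0]},{"xyz":[-0.008,0.0005,0],"dr":[0,0,0]},{"xyz":[-0.008,0.0005,0],"dr":[0,0,0]},{"xyz":[-0.008,0.0005,0],"dr":[0,0,0]},{"xyz":[-0.008,0,0],"dr":[0,0,0]},{"xyz":[-0.008,0,0],"dr":[0,0,0]},{"xyz":[-0.008,0,0],"dr":[0,0,0]},{"xyz":[-0.008,0,0],"dr":[0,0,0]},{"xyz":[-0.008,0,0],"dr":[0,0,0]},{"xyz":[-0.006,0,0],"dr":[0,0,0]}]'
python3 -c "
from h import *
scene();coils(); to(.008,0,.03,0); to(-.335,.03,.12,0)"
```

```text
time: 10.45
ee_pos: [0.5611, -0.0852, 0.03]
tcp_rot: [2.093, 2.343, -0.0]
force: [-1.1, -0.3, -0.4]
width: 0.0174
finger_force: 0.2
scene coil 73 [0.5775 0.1464] [0.038 0.04 ]
scene coil 94 [ 0.4671 -0.2505] [0.045 0.04 ]
scene coil 31 [ 0.0316 -0.0139] [0.018 0.015]
scene coil 179 [-0.2337  0.1016] [0.04  0.041]
scene coil 207 [-0.2901  0.0207] [0.038 0.041]
coil 276 [19 18] [-0.2298  0.1014]
coil 286 [19 19] [-0.2869  0.0226]
t 10.6 sn [ 0.0076 -0.0003] z 0.03 F [-0.3  0.1  0.4] | shift now-axes [-0.0004  0.0003 -0.    ] after-turn axes [-0.0004  0.0003 -0.    ] turn z -0.002 w 0.0176 tilt [-0. -0. -1.]
t 10.6 sn [ 0.0076 -0.0003] z 0.03 F [-0.3  0.1  0.4] | shift now-axes [ 0.3426  0.0295 -0.0902] after-turn axes [ 0.3426  0.0303 -0.09  ] turn z -0.002 w 0.0176 tilt [-0. -0. -1.]
```

```bash
python3 -m handwheel '[{"xyz":[0.01,0,0],"dr":[0,0,0]},{"xyz":[0.02,0,0],"dr":[0,0,0]},{"xyz":[0,0,-0.03],"dr":[0,0,0]},{"xyz":[0,0,-0.03],"dr":[0,0,0]},{"xyz":[0,0,-0.03],"dr":[0,0,0]},{"xyz":[0.031,0.0026,0],"dr":[0,0,0]},{"xyz":[0.031,0.0026,0],"dr":[0,0,0]},{"xyz":[0.031,0.0026,0],"dr":[0,0,0]},{"xyz":[0.031,0.0026,0],"dr":[0,0,0]},{"xyz":[0.031,0.0026,0],"dr":[0,0,0]},{"xyz":[0.031,0.0026,0],"dr":[0,0,0]},{"xyz":[0.031,0.0026,0],"dr":[0,0,0]},{"xyz":[0.031,0.0026,0],"dr":[0,0,0]},{"xyz":[0.031,0.0026,0],"dr":[0,0,0]},{"xyz":[0.031,0.0026,0],"dr":[0,0,0]},{"xyz":[0,0,0],"dr":[0,0,0.076]},{"xyz":[0,0,0],"dr":[0,0,0]}]'
python3 -c "
from h import *
scene();coils(); to(-.333,.0262,.03,-4.5)"
```

```text
time: 12.25
ee_pos: [0.5472, 0.2588, 0.12]
tcp_rot: [-2.177, -2.264, -0.0]
force: [-0.5, -0.2, 0.5]
width: 0.0174
finger_force: 0.0
scene coil 72 [0.58   0.1455] [0.039 0.036]
scene coil 94 [ 0.4675 -0.2506] [0.044 0.041]
scene coil 159 [ 0.0329 -0.0011] [0.042 0.042]
scene coil 203 [-0.2909  0.0211] [0.04  0.038]
coil 274 [19 18] [-0.2298  0.1014]
coil 279 [19 19] [ 0.0366 -0.0007]
t 12.3 sn [-0.3338  0.0258] z 0.1199 F [ 0.7 -0.7  0. ] | shift now-axes [-0.0007  0.0005  0.0899] after-turn axes [-0.0007  0.0005  0.0899] turn z 0.004 w 0.0174 tilt [-0.001 -0.    -1.   ]
```

```bash
python3 -m handwheel '[{"xyz":[0,0,0.025],"dr":[0,0,0]},{"xyz":[0,0,0.025],"dr":[0,0,0]},{"xyz":[0,0,0.02],"dr":[0,0,0]},{"xyz":[0,0,0.012],"dr":[0,0,0]},{"xyz":[0,0,0.008],"dr":[0,0,0]},{"xyz":[-0.008,0,0],"dr":[0,0,0]},{"xyz":[-0.008,0,0],"dr":[0,0,0]},{"xyz":[-0.009,0,0],"dr":[0,0,0]},{"xyz":[-0.009,0,0],"dr":[0,0,0]},{"xyz":[-0.009,0,0],"dr":[0,0,0]},{"xyz":[-0.009,0,0],"dr":[0,0,0]},{"xyz":[-0.009,0,0],"dr":[0,0,0]},{"xyz":[-0.009,0,0],"dr":[0,0,0]},{"xyz":[-0.009,0,0],"dr":[0,0,0]},{"xyz":[-0.009,0,0],"dr":[0,0,0]},{"xyz":[-0.009,0,0],"dr":[0,0,0]},{"xyz":[-0.009,0,0],"dr":[0,0,0]},{"xyz":[-0.009,0,0],"dr":[0,0,0]},{"xyz":[-0.009,0,0],"dr":[0,0,0]}]'
python3 -c "
from h import *
scene();coils(); to(.008,-.001,.03,-4.5)"
```

```text
time: 14.25
ee_pos: [0.5531, 0.1318, 0.03]
tcp_rot: [2.18, 2.262, -0.0]
force: [-0.5, 1.0, -0.5]
width: 0.0174
finger_force: 0.4
scene coil 63 [0.58   0.1418] [0.038 0.029]
scene coil 91 [ 0.4689 -0.2496] [0.045 0.043]
scene coil 159 [ 0.0332 -0.0009] [0.04  0.043]
scene coil 178 [-0.2341  0.1008] [0.039 0.041]
coil 280 [19 19] [ 0.0366 -0.0007]
t 14.3 sn [-0.208   0.0166] z 0.0299 F [ 0.9  0.2 -0.3] | shift now-axes [-2.167e-01 -5.000e-04  1.000e-04] after-turn axes [-2.167e-01 -6.000e-04 -1.000e-04] turn z -0.0 w 0.0171 tilt [-0.001 -0.    -1.   ]
```

```bash
python3 -m handwheel '[{"xyz":[-0.009,0,0],"dr":[0,0,0]},{"xyz":[-0.009,0,0],"dr":[0,0,0]},{"xyz":[-0.009,0,0],"dr":[0,0,0]},{"xyz":[-0.009,0,0],"dr":[0,0,0]},{"xyz":[-0.009,0,0],"dr":[0,0,0]},{"xyz":[-0.009,0,0],"dr":[0,0,0]},{"xyz":[-0.009,0,0],"dr":[0,0,0]},{"xyz":[-0.009,0,0],"dr":[0,0,0]},{"xyz":[-0.009,0,0],"dr":[0,0,0]},{"xyz":[-0.009,0,0],"dr":[0,0,0]},{"xyz":[-0.009,0,0],"dr":[0,0,0]},{"xyz":[-0.009,0,0],"dr":[0,0,0]},{"xyz":[-0.009,0,0],"dr":[0,0,0]},{"xyz":[-0.009,0,0],"dr":[0,0,0]},{"xyz":[-0.009,0,0],"dr":[0,0,0]}]'
python3 -c "
from h import *
save(scene(),'b1.png');coils(); to(.008,-.001,.03,-4.5)"
```

```text
time: 15.85
ee_pos: [0.5581, -0.0031, 0.0301]
tcp_rot: [2.18, 2.262, 0.0]
force: [-0.8, 0.7, 0.4]
width: 0.0171
finger_force: 0.2
scene coil 67 [0.5801 0.1451] [0.036 0.035]
scene coil 86 [ 0.4675 -0.251 ] [0.046 0.041]
scene coil 179 [-0.2346  0.1008] [0.041 0.04 ]
coil 276 [19 18] [-0.2298  0.1014]
t 15.9 sn [-0.0735  0.0061] z 0.03 F [-0.1  0.8  0.6] | shift now-axes [-0.0818 -0.0006  0.    ] after-turn axes [-0.0818 -0.0007 -0.    ] turn z -0.001 w 0.0176 tilt [-0.001 -0.    -1.   ]
```

View pics/b1.png

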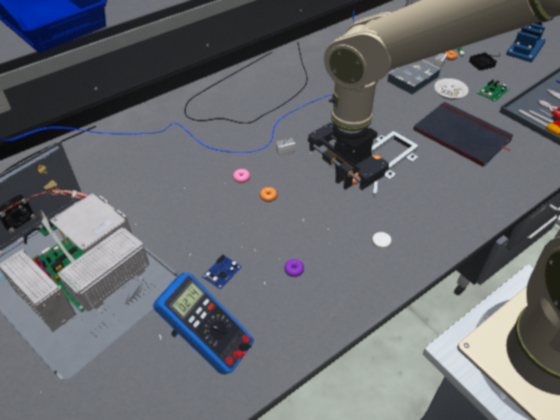

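Coil B has left its starting place and is hidden in front of the fingers at about (365,172), with nothing else disturbed. I'll continue into the slot.

```bash
python3 -m handwheel '[{"xyz":[-0.009,0,0],"dr":[0,0,0]},{"xyz":[-0.009,0,0],"dr":[0,0,0]},{"xyz":[-0.009,0,0],"dr":[0,0,0]},{"xyz":[-0.009,0,0],"dr":[0,0,0]},{"xyz":[-0.009,0,0],"dr":[0,0,0]},{"xyz":[-0.009,0,0],"dr":[0,0,0]},{"xyz":[-0.008,0,0],"dr":[0,0,0]},{"xyz":[-0.008,0,0],"dr":[0,0,0]},{"xyz":[-0.007,0,0],"dr":[0,0,0]},{"xyz":[-0.005,0,0],"dr":[0,0,0]},{"xyz":[0,0,0],"dr":[0,0,0]},{"xyz":[0.01,0,0],"dr":[0,0,0]},{"xyz":[0.02,0,0],"dr":[0,0,0]},{"xyz":[0,0,-0.03],"dr":[0,0,0]},{"xyz":[0,0,-0.03],"dr":[0,0,0]},{"xyz":[0,0,-0.03],"dr":[0,0,0]},{"xyz":[0.04,0,0],"dr":[0,0,0]},{"xyz":[0.04,0,0],"dr":[0,0,0]},{"xyz":[0.04,0,0],"dr":[0,0,0]},{"xyz":[0.04,0,0],"dr":[0,0,0]}]'
python3 -c "
from h import *
scene();coils(); to(-.2665,.128,.12,-38)"
```

```text
time: 17.95
ee_pos: [0.5534, 0.1083, 0.1203]
tcp_rot: [2.179, 2.263, 0.0]
force: [1.3, -0.8, -1.5]
width: 0.0176
finger_force: 0.0
scene coil 70 [0.5776 0.146 ] [0.042 0.04 ]
scene coil 95 [ 0.4664 -0.2501] [0.044 0.041]
scene coil 304 [ 0.0525 -0.0037] [0.081 0.041]
scene coil 180 [-0.2336  0.1013] [0.042 0.039]
coil 563 [38 21] [ 0.0566 -0.0032]
t 18.1 sn [-0.1915  0.0138] z 0.1206 F [-0.1  0.1  0.5] | shift now-axes [0.0825 0.1089 0.001 ] after-turn axes [0.1294 0.0438 0.0006] turn z 0.596 w 0.0176 tilt [ 0.003  0.001 -1.   ]
```

```bash
python3 -m handwheel '[{"xyz":[0.0275,0.037,0],"dr":[0,0,0]},{"xyz":[0.0275,0.037,0],"dr":[0,0,0]},{"xyz":[0.0275,0.0365,0],"dr":[0,0,0]},{"xyz":[0,0,0],"dr":[0,0,0.149]},{"xyz":[0,0,0],"dr":[0,0,0.149]},{"xyz":[0,0,0],"dr":[0,0,0.149]},{"xyz":[0,0,0],"dr":[0,0,0.149]},{"xyz":[0,0,0],"dr":[0,0,0]}]'
python3 -c "
from h import *
coils(); to(-.266,.1297,.03,-38);print(robot.read_state()['q'])"
```

```text
time: 18.85
ee_pos: [0.661, 0.193, 0.12]
tcp_rot: [2.749, 1.52, -0.0]
force: [-0.4, 0.6, 0.2]
width: 0.017
finger_force: 0.0
coil 560 [38 21] [ 0.0566 -0.0032]
t 18.9 sn [-0.2576  0.1307] z 0.12 F [ 0.4 -0.1 -0.5] | shift now-axes [ 0.006 -0.006  0.09 ] after-turn axes [ 0.006  -0.0059  0.09  ] turn z -0.006 w 0.0176 tilt [-0.  0. -1.]
[ 0.02819819  0.6218233  -0.55353527  1.39348507  0.33245576  1.21942853
 -1.11057319]
```

```bash
python3 -m handwheel '[{"xyz":[0.006,-0.006,0.02],"dr":[0,0,-0.006]},{"xyz":[0,0,0.025],"dr":[0,0,0]},{"xyz":[0,0,0.022],"dr":[0,0,0]},{"xyz":[0,0,0.014],"dr":[0,0,0]},{"xyz":[0,0,0.009],"dr":[0,0,0]},{"xyz":[-0.008,0,0],"dr":[0,0,0]},{"xyz":[-0.008,0,0],"dr":[0,0,0]},{"xyz":[-0.009,0,0],"dr":[0,0,0]},{"xyz":[-0.009,0,0],"dr":[0,0,0]},{"xyz":[-0.009,0,0],"dr":[0,0,0]},{"xyz":[-0.009,0,0],"dr":[0,0,0]},{"xyz":[-0.009,0,0],"dr":[0,0,0]},{"xyz":[-0.009,0,0],"dr":[0,0,0]},{"xyz":[-0.009,0,0],"dr":[0,0,0]},{"xyz":[-0.009,0,0],"dr":[0,0,0]},{"xyz":[-0.009,0,0],"dr":[0,0,0]},{"xyz":[-0.009,0,0],"dr":[0,0,0]}]'
python3 -c "
from h import *
save(scene(),'c1.png');coils(); to(-.1225,.0176,.03,-38)"
```

```text
time: 20.6
ee_pos: [0.6035, 0.1096, 0.03]
tcp_rot: [2.743, 1.531, 0.0]
force: [1.1, -0.1, 0.9]
width: 0.0172
finger_force: 0.3
scene coil 73 [0.5798 0.147 ] [0.043 0.041]
scene coil 82 [ 0.4667 -0.25  ] [0.043 0.04 ]
scene coil 307 [ 0.0527 -0.0036] [0.084 0.04 ]
coil 491 [37 21] [ 0.0577 -0.0034]
t 20.7 sn [-0.1804  0.0638] z 0.0299 F [ 0.1  0.2 -0.3] | shift now-axes [-0.074  -0.0004 -0.    ] after-turn axes [-0.074  -0.0008 -0.0001] turn z -0.005 w 0.0175 tilt [-0.001  0.    -1.   ]
```

View pics/c1.png

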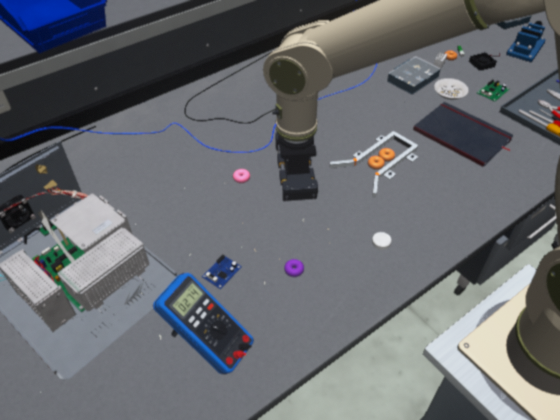

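Coils A and B sit in the slot at (376,161) and (388,154). The hand is carrying C ahead of it at about (300,195).

```bash
python3 -m handwheel '[{"xyz":[-0.009,0,0],"dr":[0,0,0]},{"xyz":[-0.009,0,0],"dr":[0,0,0]},{"xyz":[-0.009,0,0],"dr":[0,0,0]},{"xyz":[-0.009,0,0],"dr":[0,0,0]},{"xyz":[-0.009,0,0],"dr":[0,0,0]},{"xyz":[-0.009,0,0],"dr":[0,0,0]},{"xyz":[-0.008,0,0],"dr":[0,0,0]},{"xyz":[-0.007,0,0],"dr":[0,0,0]},{"xyz":[-0.005,0,0],"dr":[0,0,0]},{"xyz":[0,0,0],"dr":[0,0,0]},{"xyz":[0.01,0,0],"dr":[0,0,0]},{"xyz":[0.015,0,0],"dr":[0,0,0]},{"xyz":[0,0,0],"dr":[0,0,-0.133]},{"xyz":[0,0,0],"dr":[0,0,-0.133]},{"xyz":[0,0,0],"dr":[0,0,-0.133]},{"xyz":[0,0,0],"dr":[0,0,-0.133]},{"xyz":[0,0,0],"dr":[0,0,-0.133]},{"xyz":[0,0,0],"dr":[0,0,0]}]'
python3 -c "
from h import *
p=scene();coils(); to(-.15,0,.03,0)
for d in robot.cut_out('coil_c',p):
    q=np.argwhere(d['mask'])[:,::-1]; print(round(d['score'],2),len(q),sn(ray(p,*q.mean(0),.012)).round(3))"
```

```text
time: 22.5
ee_pos: [0.5787, 0.0702, 0.03]
tcp_rot: [-2.089, -2.345, -0.002]
force: [0.5, 0.1, 0.6]
width: 0.0178
finger_force: 0.0
scene coil 74 [0.5808 0.1467] [0.039 0.039]
scene coil 86 [ 0.4679 -0.2507] [0.043 0.041]
scene coil 311 [ 0.0527 -0.004 ] [0.083 0.04 ]
coil 255 [19 19] [ 0.0769 -0.0036]
t 22.6 sn [-0.1447  0.0347] z 0.03 F [-0.1 -0.3  0.2] | shift now-axes [ 0.0051 -0.0347  0.    ] after-turn axes [ 0.0053 -0.0347  0.    ] turn z -0.005 w 0.0172 tilt [ 0.001  0.    -1.   ]
0.66 265 [-0.34  -0.092]
0.49 164 [ 0.073 -0.006]
0.48 166 [ 0.03  -0.005]
0.48 199 [-0.24   0.191]
```

```bash
python3 -m handwheel '[{"xyz":[0.005,-0.011,0],"dr":[0,0,-0.005]},{"xyz":[0,-0.012,0],"dr":[0,0,0]},{"xyz":[0,-0.012,0],"dr":[0,0,0]},{"xyz":[-0.008,0,0],"dr":[0,0,0]},{"xyz":[-0.008,0,0],"dr":[0,0,0]},{"xyz":[-0.008,0,0],"dr":[0,0,0]},{"xyz":[-0.008,0,0],"dr":[0,0,0]},{"xyz":[-0.008,0,0],"dr":[0,0,0]},{"xyz":[-0.008,0,0],"dr":[0,0,0]},{"xyz":[-0.008,0,0],"dr":[0,0,0]},{"xyz":[-0.008,0,0],"dr":[0,0,0]},{"xyz":[-0.008,0,0],"dr":[0,0,0]}]'
python3 -c "
from h import *
save(scene(),'c2.png');coils(); to(.005,0,.03,0)"
```

```text
time: 23.85
ee_pos: [0.5513, -0.0028, 0.03]
tcp_rot: [2.088, 2.347, 0.0]
force: [0.1, 0.8, -0.1]
width: 0.0175
finger_force: 0.3
scene coil 55 [0.5792 0.1402] [0.039 0.025]
scene coil 93 [ 0.4672 -0.2503] [0.043 0.041]
scene coil 150 [ 0.0705 -0.0039] [0.049 0.04 ]
t 23.9 sn [-0.0748 -0.0006] z 0.0299 F [-0.4 -0.6  0.1] | shift now-axes [-0.0798  0.0005 -0.    ] after-turn axes [-0.0798  0.0006 -0.0001] turn z 0.001 w 0.0171 tilt [-0.001 -0.    -1.   ]
```

View pics/c2.png

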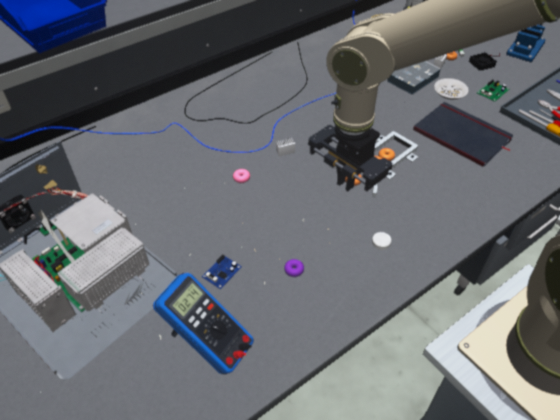

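Coil C shows between the fingers at (357,181), lined up with the gate, so I'll finish the push. Then I'll back off, lift and pull away.

```bash
python3 -m handwheel '[{"xyz":[-0.008,0,0],"dr":[0,0,0]},{"xyz":[-0.008,0,0],"dr":[0,0,0]},{"xyz":[-0.008,0,0],"dr":[0,0,0]},{"xyz":[-0.008,0,0],"dr":[0,0,0]},{"xyz":[-0.008,0,0],"dr":[0,0,0]},{"xyz":[-0.008,0,0],"dr":[0,0,0]},{"xyz":[-0.008,0,0],"dr":[0,0,0]},{"xyz":[-0.008,0,0],"dr":[0,0,0]},{"xyz":[-0.007,0,0],"dr":[0,0,0]},{"xyz":[-0.006,0,0],"dr":[0,0,0]},{"xyz":[-0.003,0,0],"dr":[0,0,0]},{"xyz":[0,0,0],"dr":[0,0,0]}]'
python3 -m handwheel '[{"xyz":[0.01,0,0],"dr":[0,0,0]},{"xyz":[0.02,0,0],"dr":[0,0,0]},{"xyz":[0,0,-0.03],"dr":[0,0,0]},{"xyz":[0,0,-0.04],"dr":[0,0,0]},{"xyz":[0,0,-0.04],"dr":[0,0,0]},{"xyz":[0.04,0,0],"dr":[0,0,0]},{"xyz":[0.04,0,0],"dr":[0,0,0]},{"xyz":[0.04,0,0],"dr":[0,0,0]},{"xyz":[0.04,0,0],"dr":[0,0,0]},{"xyz":[0,0,0],"dr":[0,0,0]},{"xyz":[0,0,0],"dr":[0,0,0]}]'
python3 -c "
from h import *
scene();p=coils(); to(.005,0,.03,0)
cv2.imwrite('pics/end.png',cv2.resize(p['frame'][170:260,340:490],None,fx=5,fy=5,interpolation=cv2.INTER_CUBIC)[:,:,::-1])"
```

```text
time: 25.15
ee_pos: [0.5606, -0.0821, 0.03]
tcp_rot: [2.088, 2.347, -0.0]
force: [-0.1, -0.4, -0.2]
width: 0.0176
finger_force: 0.0
time: 26.25
ee_pos: [0.5378, 0.109, 0.1401]
tcp_rot: [2.084, 2.351, -0.0]
force: [-0.3, -0.7, 0.2]
width: 0.0176
finger_force: 0.0
scene coil 73 [0.5788 0.1473] [0.04  0.037]
scene coil 89 [ 0.4666 -0.2502] [0.043 0.041]
scene coil 449 [ 0.0713 -0.0034] [0.124 0.044]
coil 826 [58 22] [ 0.0739 -0.0022]
t 26.4 sn [-0.1858 -0.001 ] z 0.1399 F [ 0.2 -0.5 -0.3] | shift now-axes [-0.1908  0.0006  0.11  ] after-turn axes [-0.1908  0.001   0.1099] turn z 0.002 w 0.0175 tilt [-0.001 -0.    -1.   ]
```

View pics/end.png

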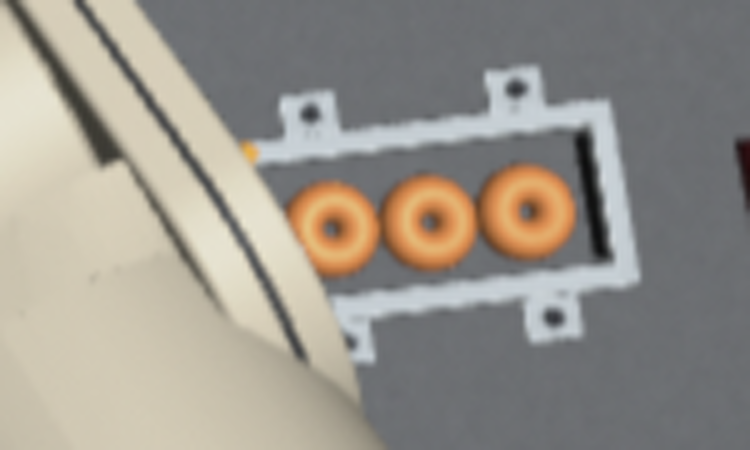

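All three coils lie in the slot in a row at crop pixels (335,228), (431,222) and (528,211). The nearest rim is about 11 mm past the post line, and the hand is high and clear.

```bash
python3 -c "
from station import robot
print(robot.sign_off())"
```

```text
the job is handed in; nothing more can be done
None
```

I pushed all three copper coils one at a time through the gate into the slot, with the last coil's rim about 11 mm past the post line; nothing else looked disturbed, the hand finished clear, and the job was handed in at about 26 s.

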